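# Open the napkin dispenser with its flat key

## Task

Open the empty napkin dispenser for refilling. Its flat red key is too thin to pick up properly where it lies: slide it, lying flat, until its grip plate sticks out well past the front edge of the counter, grip it there and push its tongue into the hole in the dispenser's front, so that the spring catch lets go and the lid springs open. Then lay the key flat on the counter again, and leave the price card, the cup of stir sticks and the mug undisturbed.

Things in the scene. Friction and masses are not known exactly. Their poses are not given: they have to be found in the camera images.
- flat_key: flat red plastic key, 140 mm long, 3 mm thick, about 40 g, lying on the counter, grip plate towards the robot. Origin: mid-length, mid-width, on its underside; x along it to the tongue's tip, z up. Grip plate: x -70 to -22 mm, 32 mm wide, parallel sides, rounded end, 12 mm hole at x -50. Tongue: x -22 to +70 mm, 18 mm wide, rounded tip. Centre of mass at x -8 mm
- key_grip (a point): point on the key's grip plate where it can be pinched across its 32 mm width: 52 mm behind the key's origin (18 mm from the plate's end), half-way through the thickness. Its underside is smooth: pressed from above with about 5 N near its middle, the key slides along with the fingertips and stays lying flat
- key_tip (a point): end of the key's tongue: 70 mm ahead of the key's origin, half-way through the thickness
- edge (a point): point on the counter's front edge, level with its top. The edge is straight here (within 3 mm) from 140 mm to the right of this point to 100 mm to its left; the frame's y runs along the edge, x points inward over the counter, square to the edge. The front is upright, 38 mm thick, free space before it
- dispenser: low napkin dispenser standing fast on the counter, black shell with a grey lid: 110 mm deep (x), 140 mm wide (y), 85 mm tall with the lid shut. Origin: centre of its underside; its front faces -x, towards the robot
- key_hole (a point): centre of the hole in the dispenser's front, at the outer surface, 42 mm above the counter: 30 mm wide, 16 mm high, steel surround; x points straight in, z up. The spring catch is a dark steel plate 14 mm behind the outer surface; it yields at 2 N, frees the lid after 5 mm (4 N), stops after 10 mm (6 N): the key's tip must go 19 to 24 mm past the outer surface
- lid (a joint): the dispenser's grey lid with a long napkin slot, hinged along its back top edge: 0 shut and latched, up to 1.2 rad; when the catch frees it, a spring lifts it to 1.2 within about a second and keeps it there
- price_card_a: cream folded price card, 44x70x54 mm, standing loose on the counter to the right of the key; origin at the centre of its underside
- stir_sticks: pale grey cup of wooden stir sticks, 72 mm across, 147 mm tall, standing loose to the left of the dispenser; origin at the centre of its underside
- mug_1: small white mug with a flower pattern, 61x85x50 mm, standing loose near the edge to the left of the dispenser; origin at the centre of its underside

How it is judged:
By the outcome, as a careful person would: the job done as asked, in the order asked, and still so for the second after the job is handed in, with the robot touching nothing.
It also fails if it takes over 54 s, if anything falls off the work surface, if the arm or the gripper's body presses on something with over 40 N, if the wrist force passes 120 N, or if a joint passes its speed limit or range.

## Robot

A 6-joint arm with a two-finger parallel gripper is mounted at the origin on a cart in front of the work surface, level with it; the furniture and walls round the work are solid. World frame = base frame: x ahead of the robot, y to its left, z up, the work surface at z = 0. Lengths are in m, angles in rad, forces in N, time in s.
With the tool pointing down it reaches from about 0.275 to 0.825 m from the base axis. Payload 5.2 kg.
Tool frame: the origin (TCP) lies on the front face of the gripper's body, between the roots of the fingers; the fingertips stand 84 mm ahead of it and the grasp point (between the pads) lies r.grip_point_offset ahead of it (r.grip_point_offset is the distance from the TCP to the grasp point, in m); z points along the fingers, y is the line along which they close (so a half turn about z gives the same grasp; the last joint's range is limited). The gripper opens to 93 mm and grips with 3 to 60 N. Pads are 15 mm wide; open, the fingers measure 128 mm over their backs; the gripper's body (75 mm by 188 mm) begins 65 mm behind the grasp point.
Start: joints at [-1.514, 0.259, 1.535, -0, 1.348, -0.203], TCP at [0.141, -0.532, 0.303] pointing down, gripper open.
Joint ranges: [-3.14, 3.14], [-0.91, 2.08], [0.19, 2.58], [-1.22, 4.36], [0.22, 2.71], [-3.12, 3.12]. Speed limits (rad/s): [2.57, 2.57, 3.14, 3.14, 3.14, 3.14].

## Interface

Orientations are given as a rotation vector (axis times angle).
In Python, from bench import r gives the robot as it stands.
- The arm moves only by the tool jog_arm, never from a script. Its argument "motion" is a list that holds one entry, the list of rows, each a list of 7 numbers: the shift along the tool's x, y, z in m, then the turn, a rotation vector about the tool's x, y, z in rad, then the gripper's target within -1 to 1 (shut at 1, half-way at 0, fully open at -1). In form: [[[dx, dy, dz, ax, ay, az, gripper], ...]]. A call has 1 to 10 rows; each row shifts and turns the commanded pose from where the row before left it, along the tool's axes as they then stand; what a row does not reach is not made up. A row lasts 1/12 s, in which the tool goes at most 41.7 mm and 7.16 degrees, less where a joint would pass 70% of its speed; a pose out of reach is approached as far as the arm can. A call with a gripper value outside its range is refused whole. The fingers move at their own pace and stop on an object; the grip force is fixed at half the most. Time passes only in rows, so rows that do not move let the fingers close. It gives the time, the measured TCP pose, the force, the opening and the grip force at its end, in the units of the state.
- r.observe(): the state, without advancing time (a new reading comes with each control period).
- r.grab_frame(name): name is "side" or "top"; returns the picture (420x560x3 uint8, red, green, blue); there is no depth.
- r.get_calibration(name): a dict with "vertical_fov" (degrees; the focal length in pixels is half the picture's height over the tangent of half this angle, whatever the lens; pixels are square), "cx", "cy" (the principal point, pixels), "k1" (the pictures are not rectified: a ray, as slopes to the right and down, at radius r is drawn at 1 + k1 r^2 times it, then the intrinsics apply), "view" (4x4, takes a point from world to camera coordinates). Camera axes: x right, y down, z forward; pixel columns grow to the right and rows downward; lengths in m; the calibration is good to about 2 mm. A picture is of the moment at which its call begins. get_calibration takes no time and is no camera call.
- r.sign_off(): hands the job in; it is judged then, once.
The state is a dict: "clock": time; "joints": joint angles; "qvel": joint speeds; "joint_efforts": joint torques, N m; "tool_pos": TCP position; "eef_rot": TCP orientation; "wrist_force": force on the tool from outside, world axes, zero at the start; "wrist_torque": the same for the moment, N m; "width": finger opening in m; "grasp_force": force on a finger pad.
Only numpy, scipy, OpenCV 4.12 (cv2) and the standard library are available. Lean on these libraries where they do the work, as an engineer would, in place of code of your own. Each camera call takes 0.05 s, during which the arm holds its last target. There are 200 camera calls.

## Working session

There is one attempt and no reset: what is moved stays moved. The work goes in short steps, Python scripts to look and compute and a tool call to move; the robot and the scene stay as the last step left them, time stands still between calls to the robot, and variables do not carry over. Pictures are saved under pics/ and viewed, at most 11 in all, crops included, and the job is handed in when it is done.

Besides the shell and the picture viewer there is one more tool, called after "Call:" as name(argument=value, ...) on one line, values as JSON. jog_arm: Moves the arm, as the interface text tells. Its arguments: {"type":"object","properties":{"motion":{"type":"array"}},"required":["motion"]}

```bash
mkdir -p pics; ls
python3 - <<'E'
from bench import r
import cv2
for n in("side","top"):
    cv2.imwrite(f"pics/{n}0.png",r.grab_frame(n)[:,:,::-1]); print(n,r.get_calibration(n))
print(r.observe(), r.grip_point_offset)
E
```

```text
pics
side {'vertical_fov': 43.561306615786606, 'cx': 274.33109541273666, 'cy': 212.08825727027534, 'k1': -0.10444715000865483, 'view': array([[-0.94491132, -0.32731182,  0.00309185,  0.47678531],
       [-0.19489654,  0.55500467, -0.80869349,  0.23561379],
       [ 0.26297895, -0.76474623, -0.58822214,  1.06531406],
       [ 0.        ,  0.        ,  0.        ,  1.        ]])}
top {'vertical_fov': 46.12615626361059, 'cx': 285.3013955174569, 'cy': 201.9295968225021, 'k1': -0.04160838640043947, 'view': array([[ 0.02744088, -0.99960846, -0.00546955, -0.14143082],
       [-0.99422458, -0.02672436, -0.10393887,  0.58024036],
       [ 0.103752  ,  0.00829013, -0.99456865,  1.29490228],
       [ 0.        ,  0.        ,  0.        ,  1.        ]])}
{'clock': 0.1, 'joints': array([-1.51378075e+00,  2.59279093e-01,  1.53590743e+00, -9.12389331e-08,
        1.34800451e+00, -2.02810920e-01]), 'qvel': array([ 7.98742610e-04, -1.10408680e-03, -2.76119534e-03, -2.50204865e-03,
       -4.42853143e-05, -1.67637773e-03]), 'joint_efforts': array([ 1.11378915e-03, -4.38215625e+01, -2.84643602e+01,  7.19475118e-02,
        3.61949613e-02, -5.04880438e-05]), 'tool_pos': array([ 0.14129975, -0.53119826,  0.30202247]), 'eef_rot': array([-3.11353816e+00, -4.06780944e-01, -1.82632310e-04]), 'wrist_force': array([-0.26219121, -0.22791527,  0.33726468]), 'wrist_torque': array([-0.02261123,  0.01897242, -0.02917425]), 'grasp_force': 0.0, 'width': 0.09314967480604826} 0.0653
```

View pics/side0.png

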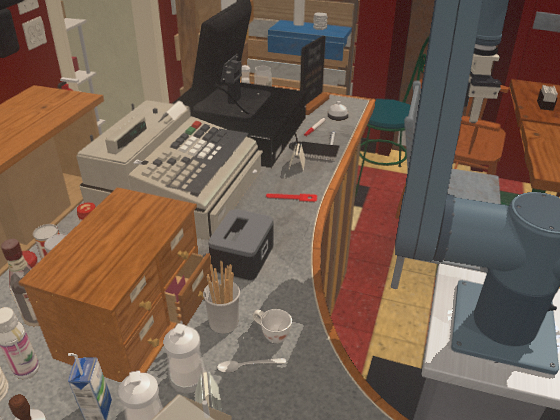

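View pics/top0.png

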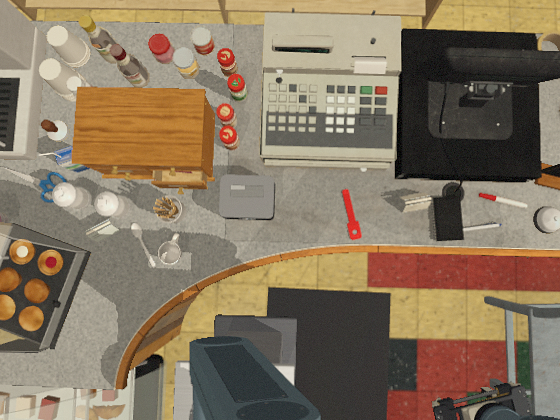

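The side view shows the key at (292,197), the dispenser at (241,245), mug (275,323), cup (222,305). The top view shows the key from (346,190) to its grip end (354,237), the dispenser lid around (247,197), the card at (416,203), and the wood-trimmed edge near row 248.

```bash
cat > h.py <<'E'
from bench import r
import numpy as np, cv2
def cal(n):
    c=r.get_calibration(n); f=210/np.tan(np.radians(c["vertical_fov"])/2)
    return c,f,np.array(c["view"])
def und(n,uv):
    c,f,V=cal(n); d=(np.atleast_2d(uv).astype(float)-[c["cx"],c["cy"]])/f; u=d.copy()
    for _ in range(20): u=d/(1+c["k1"]*(u**2).sum(1,keepdims=True))
    return u
def ray(n,uv):
    _,_,V=cal(n); u=und(n,uv); R=V[:3,:3]
    return -R.T@V[:3,3], np.c_[u,np.ones(len(u))]@R
def onz(n,uv,z):
    o,d=ray(n,uv); return o+d*((z-o[2])/d[:,2])[:,None]
def proj(n,P):
    c,f,V=cal(n); p=np.atleast_2d(P)@V[:3,:3].T+V[:3,3]; u=p[:,:2]/p[:,2:]
    return u*(1+c["k1"]*(u**2).sum(1,keepdims=True))*f+[c["cx"],c["cy"]]
def red(n,box,im=None):
    im=r.grab_frame(n) if im is None else im
    a=im.astype(int); m=((a[...,0]>110)&(a[...,1]<75)&(a[...,2]<75)).astype(np.uint8)
    k=np.zeros_like(m); x0,y0,x1,y1=box; k[y0:y1,x0:x1]=m[y0:y1,x0:x1]
    cs,_=cv2.findContours(k,cv2.RETR_EXTERNAL,cv2.CHAIN_APPROX_NONE)
    return im,max(cs,key=cv2.contourArea)[:,0,:]
def key(n,box,z=.003):
    im,c=red(n,box); P=onz(n,c,z)[:,:2].astype(np.float32)
    m=cv2.minAreaRect(P); B=cv2.boxPoints(m); ctr=np.array(m[0])
    e=[B[1]-B[0],B[2]-B[1]]; e.sort(key=np.linalg.norm); a=e[1]/np.linalg.norm(e[1]); a*=np.sign(a[0])
    w=P-ctr; s=w@a; t=w@[-a[1],a[0]]
    lo=s<-.03; 
    return ctr,np.linalg.norm(e[1]),np.linalg.norm(e[0]),np.arctan2(a[1],a[0]),(t[s<-.03].min(),t[s<-.03].max(),t[s>0].min(),t[s>0].max())
E
python3 - <<'E'
from h import *
print(key("top",(330,180,370,245))); print(key("side",(255,185,325,210)))
im=cv2.imread("pics/top0.png")
print("edge rows",[ (u,im[240:264,u,::-1].tolist()) for u in (352,)])
cr=lambda i,x,y,w,h,s:cv2.resize(i[y:y+h,x:x+w],None,fx=s,fy=s,interpolation=cv2.INTER_CUBIC)
cv2.imwrite("pics/c1.png",cr(im,210,160,200,110,4))
im=cv2.imread("pics/side0.png"); cv2.imwrite("pics/c2.png",cr(im,190,170,150,120,5))
E
```

```text
(array([ 0.55870092, -0.30357337]), np.float32(0.13634521), np.float32(0.03025641), np.float32(0.23418705), (np.float64(-0.015128202096146737), np.float64(0.015128205394399075), np.float64(-0.008136182633910138), np.float64(0.009131216885389648)))
(array([ 0.56081128, -0.30345416]), np.float32(0.13772368), np.float32(0.032792274), np.float32(0.17139606), (np.float64(-0.016396144192491136), np.float64(0.016396148156660573), np.float64(-0.004165578977188389), np.float64(0.016396147670670658)))
edge rows [(352, [[166, 141, 125], [165, 163, 146], [166, 160, 144], [152, 146, 129], [213, 201, 174], [208, 175, 139], [195, 123, 54], [207, 140, 68], [204, 135, 63], [202, 133, 63], [209, 139, 69], [206, 136, 63], [193, 154, 88], [190, 166, 98], [190, 164, 100], [188, 162, 96], [193, 167, 104], [195, 171, 106], [197, 171, 105], [197, 173, 106], [193, 167, 101], [191, 167, 103], [189, 162, 95], [192, 166, 101]])]
```

View pics/c1.png

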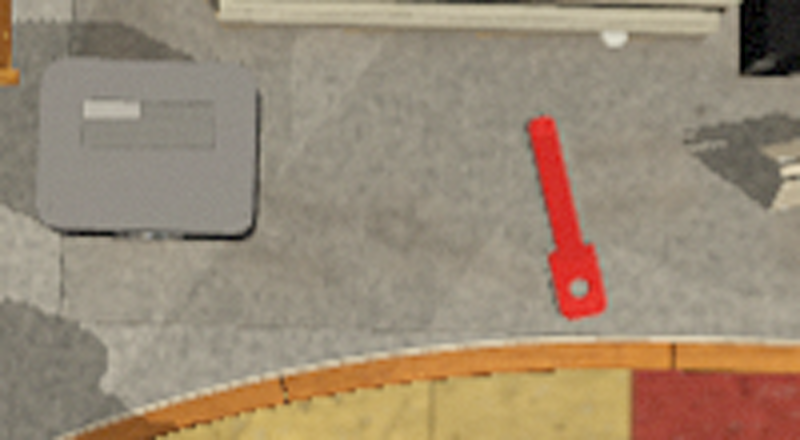

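View pics/c2.png

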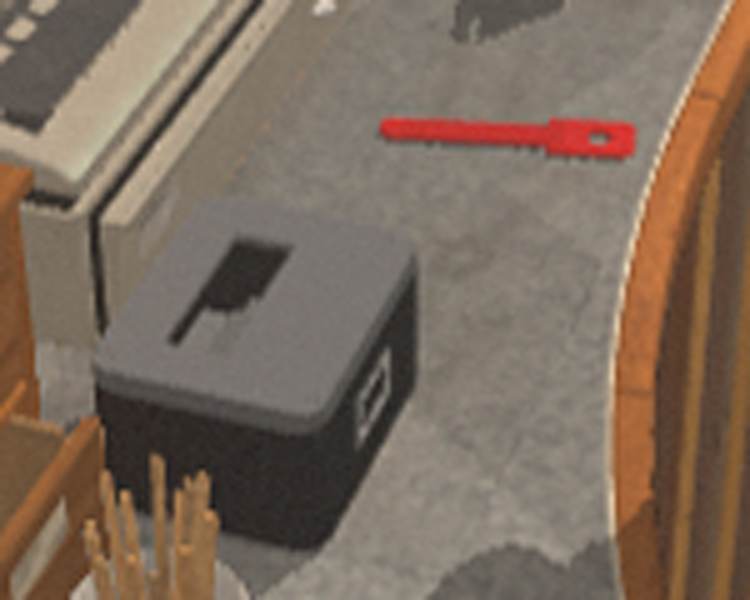

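The crops show the key with its hole at top-view pixel (355,232), the dispenser lid spanning about (220–274,175–219), and in the side view the hole with steel surround at about (265,248). An orange trim band lies outside the cream line.

Run:
```python
from h import *
np.set_printoptions(precision=4,suppress=True)
for n,o in(("top","o"),("side","s")): print(n,"cam",ray(n,[[280,210]])[0])
t=cv2.imread("pics/top0.png")[:,:,::-1].astype(int); s=cv2.imread("pics/side0.png")[:,:,::-1].astype(int)
# edge boundaries in top
for u in range(280,440,20):
    col=t[235:275,u]; o=(col[:,0]-col[:,2]>105)&(col[:,1]<155); v=np.where(o)[0]+235
    P=onz("top",[[u,v[0]-.5]],0)[0]; Q=onz("top",[[u,v[-1]+.5]],0)[0]
    print(u,v[0],v[-1],"cream/or",P[:2],"outer",Q[:2],"->side",proj("side",P)[0],proj("side",Q)[0])
for v in (180,200,215,230):
    row=s[v,300:390]; o=(row[:,0]-row[:,2]>90)&(row[:,1]<150); print("side row",v,np.where(o)[0]+300)
print("hole@.042",onz("side",[[264.8,248.4]],.042))
# hole of the key & tip
print("tip/hole top",onz("top",[[345.2,190],[354.7,232]],.003)); print("side",onz("side",[[266.5,195.5],[310,197.8]],.003))
# lid
g=t; m=((abs(g[...,0]-g[...,2])<14)&(g.mean(2)>105)&(g.mean(2)<150)).astype(np.uint8); m[:,:215]=0;m[:,280:]=0;m[:170]=0;m[225:]=0
m=cv2.morphologyEx(m,cv2.MORPH_OPEN,np.ones((5,5),np.uint8))
cs,_=cv2.findContours(m,0,cv2.CHAIN_APPROX_NONE); c=max(cs,key=cv2.contourArea)[:,0]
R=cv2.minAreaRect(onz("top",c,.085)[:,:2].astype(np.float32)); print("lid",cv2.boundingRect(c),R)
# corners by hand crop1
cc=np.array([[40,62],[257,62],[257,232],[40,225]])/4+[210,160]; print("lid hand",onz("top",cc,.085))
# axis of key via midline
im,c=red("top",(330,180,370,245),t); 
for n,box,im in(("top",(330,180,370,245),t),("side",(255,185,325,210),s)):
    im,c=red(n,box,im); P=onz(n,c,.003)[:,:2]; m=np.zeros(im.shape[:2],np.uint8); cv2.drawContours(m,[c],-1,1,-1)
    yy,xx=np.nonzero(m); A=onz(n,np.c_[xx,yy],.003)[:,:2]; mu=A.mean(0); a=np.linalg.svd(A-mu,full_matrices=False)[2][0]; a*=np.sign(a[0]); q=(A-mu)@a
    print(n,"centroid",mu,"yaw",np.arctan2(a[1],a[0]),"ext",q.min(),q.max(),"mid",mu+a*(q.min()+q.max())/2)
print("mug,cup,card")
```

```text
top cam [ 0.4464 -0.1366  1.3474]
side cam [0.2163 0.84   0.8157]
280 257 260 cream/or [ 0.4376 -0.1151] outer [ 0.4268 -0.1154] ->side [316.1215 247.8757] [320.474  248.7453]
300 251 256 cream/or [ 0.4553 -0.169 ] outer [ 0.4391 -0.1694] ->side [315.038  233.3031] [321.3485 234.5408]
320 248 254 cream/or [ 0.4649 -0.2232] outer [ 0.4459 -0.2236] ->side [317.0762 220.2639] [324.2095 221.6383]
340 246 252 cream/or [ 0.4718 -0.2775] outer [ 0.4528 -0.2778] ->side [319.9779 208.2122] [326.8976 209.5231]
360 235 251 cream/or [ 0.5031 -0.3316] outer [ 0.4569 -0.3322] ->side [314.105  195.2679] [330.3905 198.304 ]
380 246 274 cream/or [ 0.4746 -0.3865] outer [ 0.3963 -0.3872] ->side [329.017  186.8659] [356.248  191.8692]
400 247 265 cream/or [ 0.4733 -0.4411] outer [ 0.4219 -0.4414] ->side [334.0766 177.2336] [351.4102 180.3734]
420 247 274 cream/or [ 0.4747 -0.4958] outer [ 0.399 -0.496] ->side [337.9862 167.9506] [362.9118 172.4076]
side row 180 [332 333 334 335 336 337 338 361 362 368 369 377 379 380 387]
side row 200 [300 301 302 303 304 305 306 307 308 309 310 311 312 313 314 315 316 323
 324 325 326 327 328 329]
side row 215 [318 319 320 321 322 323 324 325 366]
side row 230 [315 316 317 318 319 320 321 322]
hole@.042 [[ 0.5366 -0.0253  0.042 ]]
tip/hole top [[ 0.624  -0.289   0.003 ]
 [ 0.5094 -0.3166  0.003 ]]
side [[ 0.6253 -0.2827  0.003 ]
 [ 0.5094 -0.3117  0.003 ]]Traceback (most recent call last):
  File "<stdin>", line 18, in <module>
ValueError: max() iterable argument is empty
```

Run:
```python
from h import *
np.set_printoptions(precision=4,suppress=True)
print("surround top view @.045",onz("top",[[247.3,218.6]],.045))
cc=np.array([[38,58],[259,58],[258,237],[38,228]])/4+[210,160]; L=onz("top",cc,.08);print("lid hand",L, np.diff(L,axis=0))
# front face in side view: corners of front bottom/top (crop2 /5)
f=np.array([[416,262],[323,425],[330,548],[416,385]])/5+[190,170]
print("front: top-right,top-left @.08",onz("side",f[:2],.08),"bottom left,right",onz("side",f[2:],0))
print("surround corners",onz("side",np.array([[388,352],[357,402]])/5+[190,170],.053),onz("side",np.array([[388,408],[360,446]])/5+[190,170],.030))
print("key proj side hole",proj("side",[.536,-.025,.042]))
o=[onz("top",[[u,v]],0)[0,:2] for u,v in((340,252.5),(360,251.5),(380,251.5))];print(o)
```

```text
surround top view @.045 [[ 0.5352 -0.0264  0.045 ]]
lid hand [[ 0.6458  0.0472  0.08  ]
 [ 0.6496 -0.0967  0.08  ]
 [ 0.5331 -0.0995  0.08  ]
 [ 0.535   0.0426  0.08  ]] [[ 0.0038 -0.1438  0.    ]
 [-0.1165 -0.0028  0.    ]
 [ 0.0019  0.142   0.    ]]
front: top-right,top-left @.08 [[ 0.5344 -0.0772  0.08  ]
 [ 0.5339  0.0451  0.08  ]] bottom left,right [[ 0.5354  0.0367 -0.    ]
 [ 0.5366 -0.084   0.    ]]
surround corners [[ 0.5357 -0.042   0.053 ]
 [ 0.5368 -0.0039  0.053 ]] [[ 0.5315 -0.0301  0.03  ]
 [ 0.5345 -0.0009  0.03  ]]
key proj side hole [[264.9803 248.5339]]
[array([ 0.4528, -0.2778]), array([ 0.4569, -0.3322]), array([ 0.4584, -0.3866])]
```

```bash
cat >> h.py <<'E'
from scipy.spatial.transform import Rotation as Ro
def goal(x,y,z,yaw):
    s=r.observe(); R=Ro.from_rotvec(s["eef_rot"]); c,n=np.cos(yaw),np.sin(yaw)
    T=Ro.from_matrix(np.array([[c,n,0],[n,-c,0],[0,0,-1.]]))
    d=R.inv().apply(np.array([x,y,z])-s["tool_pos"])
    print("t",round(s["clock"],2),"pos",s["tool_pos"].round(4),"F",s["wrist_force"].round(1),"w",round(s["width"],4),"shift",d.round(4),"turn",(R.inv()*T).as_rotvec().round(4))
E
python3 -c "
from h import *
goal(.557,-.303,.16,.239)"
```

```text
t 0.2 pos [ 0.1413 -0.5313  0.3022] F [0.3 0.1 0.4] w 0.0931 shift [ 0.4604 -0.1137  0.1425] turn [-0.0011 -0.0002  0.0208]
```

Call:
jog_arm(motion=[[[0.031,-0.008,0.006,0,0,0.002,1],[0.031,-0.008,0.006,0,0,0.002,1],[0.031,-0.008,0.006,0,0,0.002,1],[0.031,-0.008,0.006,0,0,0.002,1],[0.031,-0.008,0.006,0,0,0.002,1],[0.031,-0.008,0.006,0,0,0.002,1],[0.031,-0.008,0.006,0,0,0.002,1],[0.031,-0.008,0.006,0,0,0.002,1],[0.031,-0.008,0.006,0,0,0.002,1],[0.031,-0.008,0.006,0,0,0.002,1]]])

```text
clock: 1.03
tool_pos: [0.423, -0.376, 0.2424]
eef_rot: [-3.119, -0.376, 0.0]
wrist_force: [-0.1, -0.5, 1.2]
width: 0.0312
grasp_force: 0.0
```

Call:
jog_arm(motion=[[[0.03,-0.007,0.018,0,0,0,1],[0.03,-0.007,0.018,0,0,0,1],[0.03,-0.007,0.018,0,0,0,1],[0.03,-0.007,0.018,0,0,0,1],[0.03,-0.006,0.01,0,0,0,1],[0,0,0,0,0,0,1],[0,0,0,0,0,0,1]]])

```text
clock: 1.62
tool_pos: [0.56, -0.307, 0.1592]
eef_rot: [-3.117, -0.38, 0.003]
wrist_force: [-0.7, -0.7, -0.7]
width: 0.0004
grasp_force: 0.0
```

```bash
python3 -c "
from h import *
goal(.557,-.303,.11,.239)"
```

```text
t 1.62 pos [ 0.56   -0.307   0.1592] F [-0.7 -0.7 -0.7] w 0.0004 shift [-0.0019 -0.0045  0.0493] turn [-0.0019  0.0016  0.0037]
```

Call:
jog_arm(motion=[[[-0.002,-0.005,0.03,0,0,0.004,1],[0,0,0.03,0,0,0,1],[0,0,0.008,0,0,0,1],[0,0,0.001,0,0,0,1],[0,0,0.001,0,0,0,1],[0,0,0.001,0,0,0,1]]])

```text
clock: 2.12
tool_pos: [0.5568, -0.3054, 0.0917]
eef_rot: [3.118, 0.368, 0.003]
wrist_force: [0.4, -0.1, 0.2]
width: 0.0005
grasp_force: 0.0
```

Call:
jog_arm(motion=[[[0,-0.002,0,0,0,0,1],[0,0,0,0,0,0,1],[0,0,0,0,0,0,1]]])

```text
clock: 2.37
tool_pos: [0.5562, -0.3024, 0.091]
eef_rot: [3.118, 0.37, 0.002]
wrist_force: [0.8, -0.6, -0.7]
width: 0.0004
grasp_force: 0.0
```

Call:
jog_arm(motion=[[[0,0,0.002,0,0,0,1],[0,0,0.001,0,0,0,1],[0,0,0.001,0,0,0,1],[0,0,0,0,0,0,1],[0,0,0,0,0,0,1]]])

```text
clock: 2.78
tool_pos: [0.556, -0.3023, 0.0874]
eef_rot: [3.119, 0.37, 0.001]
wrist_force: [-3.8, 1.9, 10.1]
width: 0.0004
grasp_force: 5.3
```

Call:
jog_arm(motion=[[[0,0,-0.0004,0,0,0,1],[-0.002,-0.0005,0,0,0,0,1],[-0.004,-0.001,0,0,0,0,1],[-0.004,-0.001,0,0,0,0,1],[-0.004,-0.001,0,0,0,0,1],[-0.004,-0.001,0,0,0,0,1]]])

```text
clock: 3.28
tool_pos: [0.5383, -0.3027, 0.0874]
eef_rot: [3.117, 0.369, 0.005]
wrist_force: [2.7, -1.1, 6.2]
width: 0.0005
grasp_force: 2.9
```

Run:
```python
from h import *
im=r.grab_frame("side"); cv2.imwrite("pics/s1.png",cv2.resize(im[160:300,190:390,::-1],None,fx=4,fy=4))
goal(.56,-.3,.087,.239)
```

```text
t 3.33 pos [ 0.5377 -0.3027  0.0874] F [ 0.3 -0.7  4.7] w 0.0001 shift [0.0223 0.0026 0.0004] turn [ 0.0027 -0.0023 -0.0033]
```

View pics/s1.png

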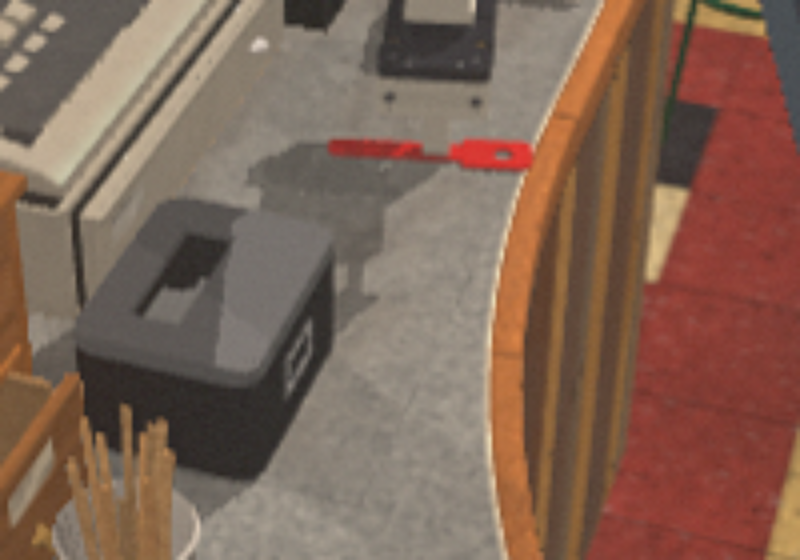

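The key slid along with the tips: its grip hole is now at side pixel (317,199), with the plate just reaching the cream line.

Call:
jog_arm(motion=[[[-0.002,-0.0005,0,0,0,0,1],[-0.004,-0.001,0,0,0,0,1],[-0.004,-0.001,0,0,0,0,1],[-0.004,-0.001,0,0,0,0,1],[-0.004,-0.001,0,0,0,0,1],[-0.004,-0.001,0,0,0,0,1],[-0.004,-0.001,0,0,0,0,1]]])

```text
clock: 3.92
tool_pos: [0.5115, -0.3025, 0.0874]
eef_rot: [3.117, 0.369, 0.005]
wrist_force: [2.5, 0.9, 6.7]
width: 0.0003
grasp_force: 3.0
```

Call:
jog_arm(motion=[[[-0.004,-0.001,0,0,0,0,1],[-0.004,-0.001,0,0,0,0,1],[-0.004,-0.001,0,0,0,0,1],[-0.004,-0.001,0,0,0,0,1],[-0.004,-0.001,0,0,0,0,1],[-0.004,-0.001,0,0,0,0,1],[-0.004,-0.001,0,0,0,0,1],[-0.002,-0.0005,0,0,0,0,1],[0,0,0,0,0,0,1]]])

```text
clock: 4.67
tool_pos: [0.4801, -0.3023, 0.0873]
eef_rot: [3.117, 0.369, 0.004]
wrist_force: [1.5, -0.9, 7.7]
width: 0.0004
grasp_force: 3.5
```

Run:
```python
from h import *
im=r.grab_frame("side"); cv2.imwrite("pics/s2.png",cv2.resize(im[160:300,250:450,::-1],None,fx=4,fy=4))
goal(.48,-.3,.087,.239)
try: print(key("top",(320,180,390,300)),key("side",(255,185,360,230)))
except Exception as e: print(e)
```

```text
t 4.72 pos [ 0.4802 -0.3023  0.0874] F [ 0.4 -0.4  7. ] w -0.0002 shift [ 0.0004 -0.0023  0.0004] turn [ 0.0028 -0.0018 -0.0034]
zero-size array to reduction operation minimum which has no identity
```

View pics/s2.png

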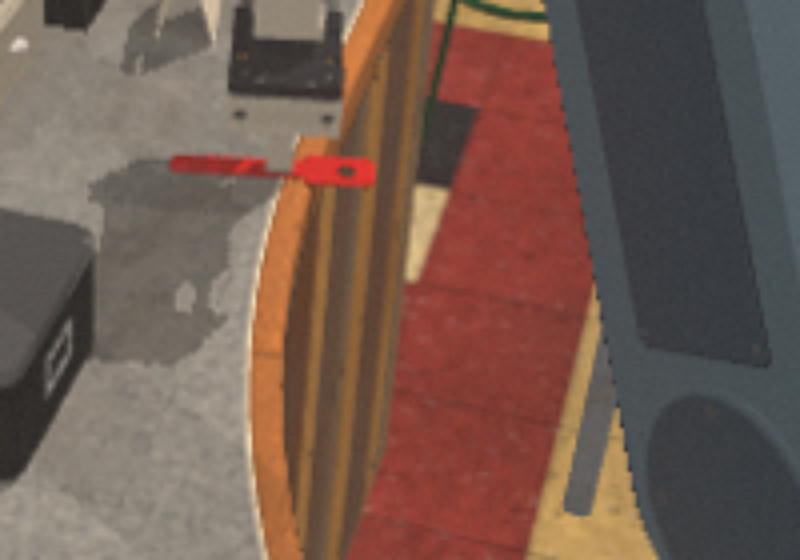

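The plate now stands out past the trim: grip hole at side pixel (336.5,203), plate end (344,203), tongue tip (292.5,200.5).

Run:
```python
from h import *
print(onz("side",[[336.5,202.75],[292.5,200.5],[343.9,203]],.003))
goal(.557-.077,-.303,.13,.239)
```

```text
[[ 0.43524495 -0.31275233  0.003     ]
 [ 0.55062003 -0.28342514  0.003     ]
 [ 0.41604866 -0.31826729  0.003     ]]
t 4.77 pos [ 0.4802 -0.3023  0.0874] F [-0.1 -0.3  8. ] w 0.0007 shift [-0.0003  0.0008 -0.0426] turn [ 0.0028 -0.0017 -0.0032]
```

Call:
jog_arm(motion=[[[0,0,-0.005,0,0,0,1],[0,0,-0.015,0,0,0,1],[0,0,-0.02,0,0,0,-0.2],[-0.017,0,-0.01,0,0,0,-0.2],[-0.017,0,0,0,0,0,-0.2],[-0.017,0,0,0,0,0,-0.2],[0,0,0,0,0,0,-0.2]]])

```text
clock: 5.35
tool_pos: [0.4274, -0.3131, 0.136]
eef_rot: [-3.118, -0.368, 0.003]
wrist_force: [0.2, 0.9, 0.4]
width: 0.0291
grasp_force: 0.0
```

Run:
```python
from h import *
np.set_printoptions(precision=4,suppress=True)
im,c=red("side",(250,185,360,230)); P=onz("side",c,.003)[:,:2]; print(len(c))
for n,b in(("side",(250,185,360,230)),("top",(320,180,390,300))):
    im,c=red(n,b); m=np.zeros(im.shape[:2],np.uint8); cv2.drawContours(m,[c],-1,1,-1)
    yy,xx=np.nonzero(m); A=onz(n,np.c_[xx,yy],.003)[:,:2]; mu=A.mean(0); a=np.linalg.svd(A-mu,full_matrices=False)[2][0]; a*=np.sign(a[0]); q=(A-mu)@a
    print(n,"c",mu,"yaw",np.arctan2(a[1],a[0]),"ends",mu+a*q.min(),mu+a*q.max())
goal(.43,-.315,.067,.239)
```

```text
108
side c [ 0.4753 -0.303 ] yaw 0.25605708827031637 ends [ 0.4182 -0.318 ] [ 0.5518 -0.283 ]
top c [ 0.5063 -0.2972] yaw 0.2174819277637056 ends [ 0.4598 -0.3075] [ 0.5503 -0.2875]
t 5.5 pos [ 0.4301 -0.3133  0.1361] F [ 0.2  0.8 -0.8] w 0.0414 shift [-0.0005  0.0016  0.0691] turn [-0.0002 -0.0002 -0.0039]
```

Call:
jog_arm(motion=[[[-0.001,0.002,0.01,0,0,-0.005,-0.2],[0,0,0.02,0,0,-0.005,-0.2],[0,0,0.02,0,0,0,-0.2],[0,0,0.015,0,0,0,-0.2],[0,0,0.004,0,0,0,-0.2],[0,0,0,0,0,0,-0.2]]])

```text
clock: 6.0
tool_pos: [0.4291, -0.3146, 0.0653]
eef_rot: [-3.115, -0.386, 0.003]
wrist_force: [-0.0, 0.1, 0.2]
width: 0.0555
grasp_force: 0.0
```

Call:
jog_arm(motion=[[[0,0,0,0,0,0,0.6],[0,0,0,0,0,0,0.8],[0,0,0,0,0,0,1],[0,0,0,0,0,0,1],[0,0,0,0,0,0,1]]])

```text
clock: 6.42
tool_pos: [0.4297, -0.3158, 0.0679]
eef_rot: [3.117, 0.385, 0.001]
wrist_force: [-0.8, -0.5, 0.0]
width: 0.0311
grasp_force: 30.0
```

Run:
```python
from h import *
im=r.grab_frame("side"); cv2.imwrite("pics/s3.png",cv2.resize(im[140:280,250:450,::-1],None,fx=4,fy=4))
print(onz("side",[[292.5,200.5]],.003))
goal(.43,-.315,.067,.25)
```

```text
[[ 0.55062003 -0.28342514  0.003     ]]
t 6.47 pos [ 0.4297 -0.3158  0.0678] F [-0.4 -0.3 -0.4] w 0.0306 shift [ 0.0005 -0.0007  0.0008] turn [ 0.0012 -0.0007 -0.0042]
```

View pics/s3.png

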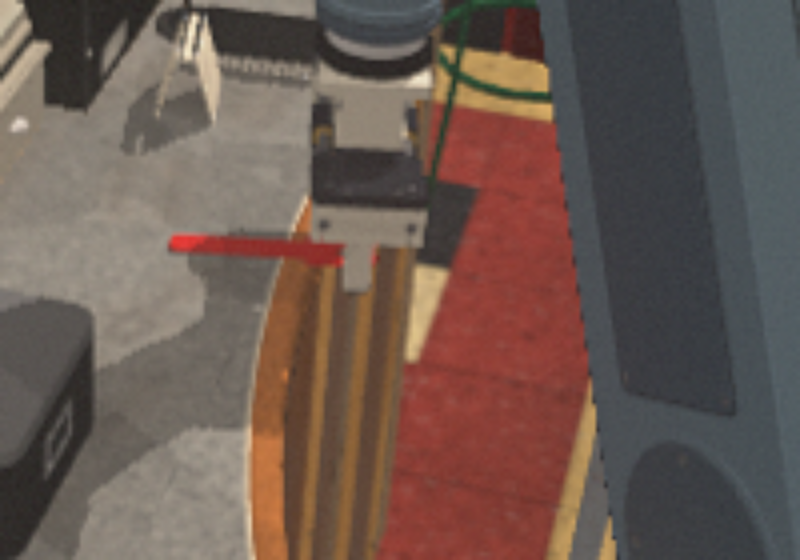

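The fingers straddle the plate, with the red tongue running from pixel (293,201) to the finger at (337,205). The grip is good at a width of 31 mm.

Call:
jog_arm(motion=[[[0,0,-0.01,0,0,0,1],[0,0,-0.016,0,0,0,1],[0,0,-0.015,0,0,0.05,1],[-0.01,0,0,0,0,0.1,1],[-0.02,0,0,0,0,0.1,1],[-0.019,-0.02,0,0,0,0,1],[0,-0.03,0,0,0,0,1],[0,-0.03,0,0,0,0,1],[0,-0.03,0,0,0,0,1],[0,-0.03,0,0,0,0,1]]])

```text
clock: 7.3
tool_pos: [0.381, -0.1783, 0.1089]
eef_rot: [3.141, -0.008, 0.001]
wrist_force: [0.5, -0.3, -0.4]
width: 0.0311
grasp_force: 30.0
```

Call:
jog_arm(motion=[[[0,-0.03,0,0,0,0,1],[0,-0.03,0,0,0,0,1],[0,-0.03,0,0,0,0,1],[0,-0.03,0,0,0,0,1],[0,-0.02,0,0,0,0,1],[0,0,0,0,0,0,1],[0,0,0,0,0,0,1],[0,0,0,0,0,0,1]]])

```text
clock: 7.97
tool_pos: [0.3825, -0.0399, 0.1087]
eef_rot: [3.141, -0.006, 0.002]
wrist_force: [-0.1, -0.1, -0.9]
width: 0.031
grasp_force: 30.0
```

Run:
```python
from h import *
im=r.grab_frame("side"); cv2.imwrite("pics/s4.png",cv2.resize(im[200:330,220:420,::-1],None,fx=4,fy=4))
t=r.grab_frame("top"); cv2.imwrite("pics/t4full.png",t[:,:,::-1])
goal(.381,-.025,.109,0)
for n,f,b in(("side",im,(220,210,420,320)),("top",t,(220,190,300,330))):
    _,c=red(n,b,f); P=onz(n,c,.042); print(n,len(c),P[P[:,0].argmax()],c[P[:,0].argmax()],c.min(0),c.max(0))
    m=np.zeros(f.shape[:2],np.uint8); cv2.drawContours(m,[c],-1,1,-1); yy,xx=np.nonzero(m); A=onz(n,np.c_[xx,yy],.042)
    for lo in np.arange(A[:,0].max()-.09,A[:,0].max(),.015):
        k=(A[:,0]>=lo)&(A[:,0]<lo+.015); print(lo.round(3),A[k,1].min().round(4) if k.any() else 0,A[k,1].max().round(4) if k.any() else 0)
```

```text
t 8.07 pos [ 0.3824 -0.0404  0.1085] F [-0.4  0.5 -0.5] w 0.0312 shift [-0.0015 -0.0154 -0.0005] turn [ 0.0006 -0.0009 -0.0053]
side 323 [ 0.36006046 -0.147204    0.042     ] [352 233] [331 210] [402 319]
0.27 -0.2766 0.1156
0.285 -0.2723 0.1207
0.3 -0.2672 0.1258
0.315 -0.2621 0.1309
0.33 -0.2562 0.1341
0.345 -0.2511 -0.0283
top 80 [ 0.50576303 -0.04759026  0.042     ] [255 230] [249 230] [256 266]
0.416 -0.0506 -0.0343
0.431 -0.05 -0.0339
0.446 -0.0495 -0.0359
0.461 -0.0491 -0.0354
0.476 -0.0509 -0.0349
0.491 -0.0507 -0.037
```

View pics/s4.png

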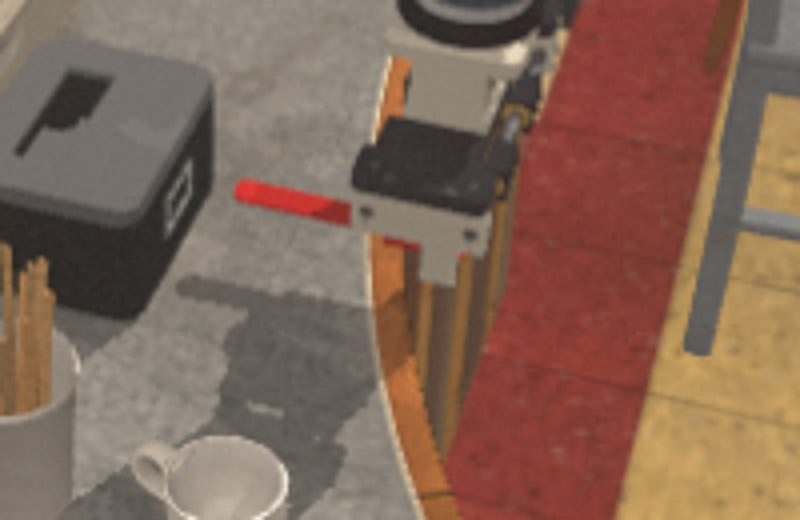

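The key is held level, its tip at about side pixel (279,247), facing the dispenser hole at (265,248). I'll now check the tip's height by ray.

Run:
```python
from h import *
for px in ([279,247],[280,248],[280,246]):
    o,d=ray("side",[px]); print(o+d[0]*((-.043-o[1])/d[0,1]))
o,d=ray("side",[[307.5,253.5]]); print("near body",o+d[0]*((-.041-o[1])/d[0,1]))
o,d=ray("side",[[264.8,248.4]]); print("hole at y=-.0255",o+d[0]*((-.0255-o[1])/d[0,1]), "at x=.5352", o+d[0]*((.5352-o[0])/d[0,0]))
```

```text
[ 0.50824266 -0.043       0.04005307]
[ 0.50579217 -0.043       0.03773542]
[ 0.50585227 -0.043       0.04369689]
near body [ 0.43949432 -0.041       0.04142719]
hole at y=-.0255 [ 0.53662105 -0.0255      0.04183086] at x=.5352 [ 0.5352     -0.02166059  0.04526387]
```

Call:
jog_arm(motion=[[[0,-0.009,-0.001,0,0,-0.005,1],[0,-0.0085,0,0,0,0,1],[0.01,0,0,0,0,0,1],[0.01,0,0,0,0,0,1],[0.008,0,0,0,0,0,1],[0.005,0,0,0,0,0,1],[0.003,0,0,0,0,0,1],[0,0,0,0,0,0,1]]])

```text
clock: 8.73
tool_pos: [0.4188, -0.022, 0.1091]
eef_rot: [3.141, 0.002, 0.0]
wrist_force: [-0.5, -0.4, 0.2]
width: 0.031
grasp_force: 30.0
```

Call:
jog_arm(motion=[[[0.003,0,0,0,0,0,1],[0.002,0,0,0,0,0,1],[0.002,0,0,0,0,0,1],[0,0,0,0,0,0,1]]])

```text
clock: 9.07
tool_pos: [0.4248, -0.0218, 0.1091]
eef_rot: [-3.141, -0.001, 0.001]
wrist_force: [-1.6, 0.4, -0.2]
width: 0.0312
grasp_force: 30.0
```

Run:
```python
from h import *
goal(.432,-.0235,.109,0)
```

```text
t 9.07 pos [ 0.4248 -0.0218  0.1091] F [-1.6  0.4 -0.2] w 0.0312 shift [0.0072 0.0017 0.0001] turn [-0.0002  0.0007  0.0007]
```

Contact at the catch just where expected. Pressing on.

Call:
jog_arm(motion=[[[0.002,0,0,0,0,0,1],[0.002,0,0,0,0,0,1],[0.002,0,0,0,0,0,1],[0.001,0,0,0,0,0,1],[0,0,0,0,0,0,1],[0,0,0,0,0,0,1],[0,0,0,0,0,0,1]]])

```text
clock: 9.65
tool_pos: [0.4315, -0.0217, 0.109]
eef_rot: [-3.141, -0.001, 0.001]
wrist_force: [-4.9, -0.3, -0.1]
width: 0.0309
grasp_force: 30.0
```

Run:
```python
from h import *
im=r.grab_frame("side"); cv2.imwrite("pics/s5.png",cv2.resize(im[180:330,200:400,::-1],None,fx=4,fy=4))
goal(.36,-.0235,.109,0)
```

```text
t 9.7 pos [ 0.4316 -0.0217  0.1091] F [-5.1  0.7 -0.3] w 0.0312 shift [-0.0716  0.0018  0.0001] turn [-0.0002  0.0006  0.0009]
```

View pics/s5.png

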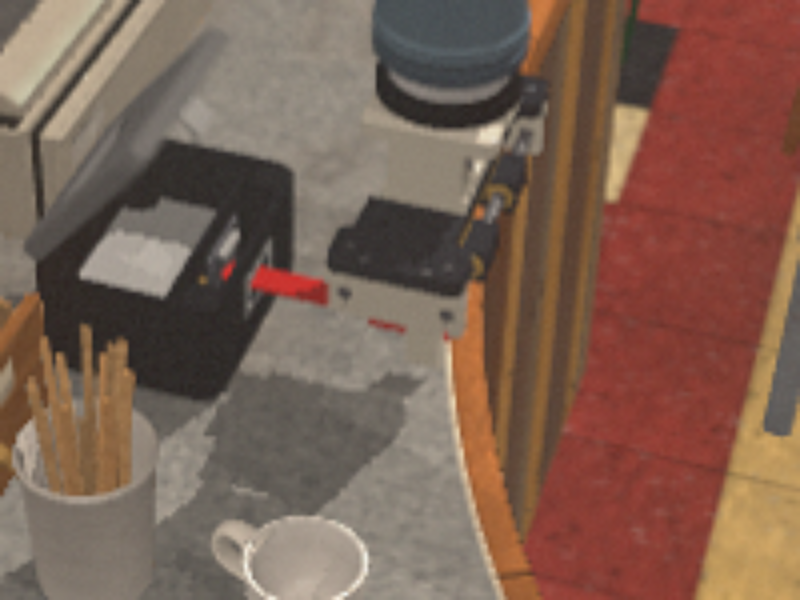

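The lid stands wide open and the key's tongue passes through the hole, seen at crop (255,280). Next I withdraw and lay the key back at the straight edge.

Call:
jog_arm(motion=[[[-0.005,0,0,0,0,0,1],[-0.015,0,0,0,0,0,1],[-0.02,0,0,0,0,0,1],[-0.016,0,0,0,0,0,1],[0,0.02,0,0,0,0,1],[0,0.03,0,0,0,0,1],[0,0.03,0,0,0,0,1],[0,0.03,0,0,0,0,1],[0,0.03,0,0,0,0,1],[0,0.03,0,0,0,0,1]]])

```text
clock: 10.53
tool_pos: [0.3771, -0.1944, 0.11]
eef_rot: [3.139, 0.001, 0.006]
wrist_force: [0.3, -0.4, -0.5]
width: 0.0309
grasp_force: 30.0
```

Call:
jog_arm(motion=[[[0,0.03,0,0,0,0,1],[0,0.03,0,0,0,0,1],[0,0.03,0,0,0,0,1],[0.015,0.03,0,0,0,0,1],[0.02,0.005,0,0,0,0,1],[0.02,0,0,0,0,0,1],[0,0,0.02,0,0,0,1],[0,0,0.01,0,0,0,1],[0,0,0.005,0,0,0,1],[0,0,0,0,0,0,1]]])

```text
clock: 11.37
tool_pos: [0.4304, -0.3161, 0.073]
eef_rot: [-3.14, -0.001, 0.002]
wrist_force: [-0.2, -0.2, -1.1]
width: 0.0308
grasp_force: 30.0
```

Run:
```python
from h import *
goal(.430,-.318,.068,0)
```

```text
t 11.37 pos [ 0.4304 -0.3161  0.073 ] F [-0.2 -0.2 -1.1] w 0.0308 shift [-0.0004  0.0019  0.005 ] turn [-0.0017  0.0015  0.0007]
```

Call:
jog_arm(motion=[[[0,0,0.003,0,0,0,1],[0,0,0.0015,0,0,0,1],[0,0,0,0,0,0,1],[0,0,0,0,0,0,1]]])

```text
clock: 11.7
tool_pos: [0.4312, -0.317, 0.0701]
eef_rot: [3.141, 0.001, 0.001]
wrist_force: [0.4, -0.5, -0.8]
width: 0.0309
grasp_force: 30.0
```

Call:
jog_arm(motion=[[[0,0,0,0,0,0,0],[0,0,0,0,0,0,-0.2],[0,0,0,0,0,0,-0.2],[0,0,-0.01,0,0,0,-0.2],[0,0,-0.025,0,0,0,-0.2],[0,0,-0.025,0,0,0,-0.2]]])

```text
clock: 12.2
tool_pos: [0.4306, -0.3162, 0.1301]
eef_rot: [-3.14, -0.001, 0.003]
wrist_force: [-0.1, 0.1, 0.7]
width: 0.0557
grasp_force: 0.0
```

Run:
```python
from h import *
im=r.grab_frame("side"); cv2.imwrite("pics/s6.png",cv2.resize(im[140:280,250:450,::-1],None,fx=4,fy=4))
_,c=red("side",(250,170,345,230),im); P=onz("side",c,.003)[:,:2]
print(cv2.boundingRect(c),P[P[:,0].argmax()],P[P[:,0].argmin()],cv2.minAreaRect(P.astype(np.float32)))
goal(.49,-.318,.13,0)
```

```text
(294, 193, 51, 16) [ 0.55617698 -0.31482536] [ 0.41685673 -0.32298131] ((0.4850338101387024, -0.30406850576400757), (0.13944052159786224, 0.053116604685783386), 5.70883846282959)
t 12.25 pos [ 0.4328 -0.3183  0.1355] F [ 1.4 -0.7  1.8] w 0.0557 shift [ 0.0572 -0.0003  0.0058] turn [ 0.0049 -0.0044  0.001 ]
```

View pics/s6.png

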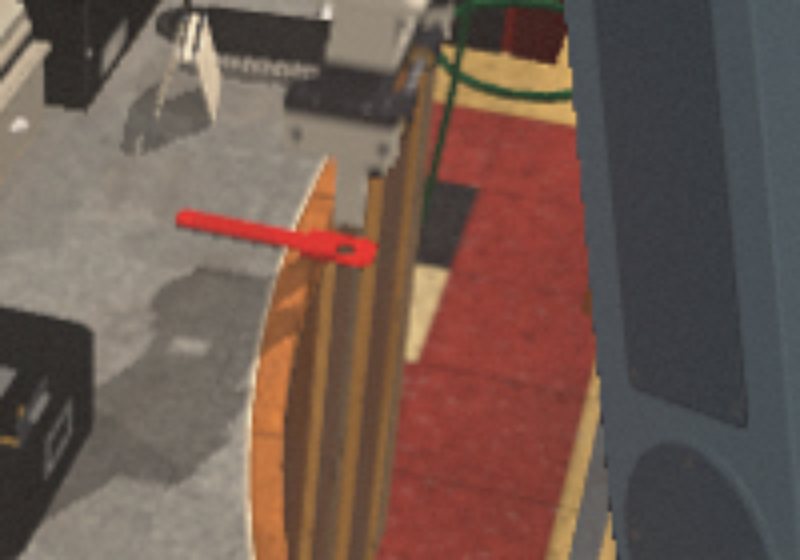

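The key lies flat with its plate overhanging, tip at side pixel (295,194) and end at (344,203). The card is in place. I'll press it and slide it fully back onto the counter.

Call:
jog_arm(motion=[[[0.02,0,0,0,0,0,1],[0.02,0,0,0,0,0,1],[0.018,0,0,0,0,0,1],[0,0,0.01,0,0,0,1],[0,0,0.015,0,0,0,1],[0,0,0.008,0,0,0,1],[0,0,0,0,0,0,1],[0,0,0,0,0,0,1],[0,0,0,0,0,0,1]]])

```text
clock: 13.0
tool_pos: [0.4889, -0.3169, 0.097]
eef_rot: [3.141, 0.001, 0.0]
wrist_force: [0.4, 0.2, -0.1]
width: 0.0019
grasp_force: 0.0
```

Call:
jog_arm(motion=[[[0,0.001,0.005,0,0,0,1],[0,0.001,0.003,0,0,0,1],[0,0,0.001,0,0,0,1],[0,0,0.0008,0,0,0,1],[0,0,0,0,0,0,1],[0,0,0,0,0,0,1]]])

```text
clock: 13.5
tool_pos: [0.4891, -0.3189, 0.0874]
eef_rot: [3.141, 0.001, -0.0]
wrist_force: [-1.4, -0.2, 5.8]
width: 0.0005
grasp_force: 2.7
```

5.8 N: slide inward.

Call:
jog_arm(motion=[[[0.002,0,0,0,0,0,1],[0.004,0,0,0,0,0,1],[0.004,0,0,0,0,0,1],[0.004,0,0,0,0,0,1],[0.004,0,0,0,0,0,1],[0.004,0,0,0,0,0,1],[0.004,0,0,0,0,0,1],[0.004,0,0,0,0,0,1]]])

```text
clock: 14.17
tool_pos: [0.5193, -0.319, 0.0874]
eef_rot: [3.141, 0.001, 0.0]
wrist_force: [-2.5, -0.2, 6.2]
width: 0.0005
grasp_force: 2.8
```

Call:
jog_arm(motion=[[[0.004,0,0,0,0,0,1],[0.005,0,0,0,0,0,1],[0.005,0,0,0,0,0,1],[0.005,0,0,0,0,0,1],[0.005,0,0,0,0,0,1],[0.005,0,0,0,0,0,1],[0.005,0,0,0,0,0,1],[0.005,0,0,0,0,0,1],[0.004,0,0,0,0,0,1],[0,0,0,0,0,0,1]]])

```text
clock: 15.0
tool_pos: [0.5631, -0.3189, 0.0874]
eef_rot: [3.141, 0.002, 0.002]
wrist_force: [0.1, 0.3, 4.9]
width: 0.0005
grasp_force: 2.3
```

Call:
jog_arm(motion=[[[0,0,-0.005,0,0,0,1],[0,0,-0.03,0,0,0,1],[0,0,-0.04,0,0,0,1],[-0.03,0,-0.03,0,0,0,1],[-0.04,0,0,0,0,0,1],[-0.04,0,0,0,0,0,1],[-0.04,0,0,0,0,0,1],[-0.03,0,0,0,0,0,1],[0,0,0,0,0,0,1],[0,0,0,0,0,0,1]]])

```text
clock: 15.83
tool_pos: [0.3816, -0.3188, 0.1916]
eef_rot: [-3.142, 0.003, -0.0]
wrist_force: [0.2, 0.1, 0.3]
width: 0.0007
grasp_force: 0.0
```

Run:
```python
from h import *
im=r.grab_frame("side"); cv2.imwrite("pics/s7.png",im[:,:,::-1])
_,c=red("side",(240,170,330,230),im); P=onz("side",c,.003)[:,:2]
print(P[P[:,0].argmax()],P[P[:,0].argmin()]); goal(.38,-.32,.19,0)
```

```text
[ 0.62965258 -0.31545718] [ 0.49359615 -0.32647734]
t 15.88 pos [ 0.3828 -0.3192  0.1917] F [ 0.4 -0.3  1.4] w 0.0005 shift [-0.0028  0.0008  0.0017] turn [ 0.0007 -0.0011 -0.0008]
```

View pics/s7.png

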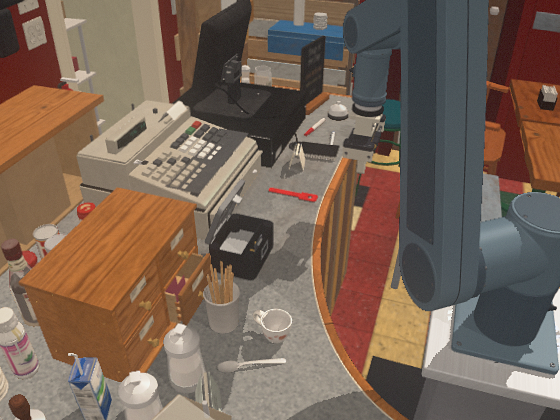

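The key lies flat on the counter from (270,190) to (316,199). The lid is open at (225,215), and the card, cup and mug are where they started.

```bash
python3 -c "
from bench import r
print(r.sign_off())"
```

```text
the job is handed in; nothing more can be done
None
```

The key opened the dispenser and its lid stayed open; the key is back flat on the counter, the card, cup and mug look undisturbed in the last picture, and the job was handed in at about 16 s (no verdict was returned).

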